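# Shift the tube roller's gated gear lever from second to third

## Task

The tube-rolling machine on the bench was left in second, the near left slot of its H-shaped gear gate as seen from the robot. With closed fingers, push the lever's ball knob forward (away from the robot, along the machine) to neutral, across to the right, then forward until it is fully home in third, the far right slot; do not run it into first (far left) or fourth (near right) on the way, and do not take the knob between the fingers. Leave the hub and cup beside the machine and the wrench on it where they are, and finish with the robot clear of the lever.

Things in the scene. Friction and masses are not known exactly. Their poses are not given: they have to be found in the camera images.
- machine: Bench ring roller for tube, fixed. Blue-green gear case; origin on the table straight below the lever's pivot; x points forward (away from the robot), y left, z up. In this frame the case spans x -100..170, y -90..270 mm, top at z 130 mm. Left of the lever are three rolls on shafts (tops z 196, nearest at x 29, y 95, radius 32 mm) and a bent 20 mm tube (top z 174).
- knob (a point): Centre of the black ball knob, 38 mm across, on the gear lever (10 mm steel rod); 155 mm from the pivot, which is 105 mm above the table. z = 260 mm upright, about 248 mm in a slot. Knob in the machine's frame, x, y in mm: first +50, +34; second -50, +34; third +50, -34; fourth -50, -34; neutral x = 0.
- gate (a point): Centre of the H gate on top of its steel plate (98 x 92 mm), 160 mm above the table, straight above the lever's pivot. The H cut-out is 48 mm fore-aft and 36 mm across: two fore-aft slots joined by a crossbar (neutral).
- gear_lever (a joint): Fore-and-aft lean of the gear lever, rad: -0.33 fully back (second or fourth), 0 neutral, +0.33 fully forward (first or third). Starts in second, home or part way (-0.33 to -0.22). It can go across only within about 0.06 rad of neutral (round corners help it in). Friction holds it where it is left; about 4 N at the knob moves it.
- selector (a joint): Sideways lean of the gear lever, rad: -0.22 at the left slots (first, second), +0.22 at the right slots (third, fourth). Friction holds it where it is left; about 4 N at the knob moves it; stops at both ends.
- hub: Loose black wheel hub standing on end on the bench to the right of the machine, 54 mm in diameter, 78 mm high; origin at the centre of its underside.
- wrench: Loose steel wrench 170 mm long, lying across the machine on the roll deck (138 mm above the table), in front of the rolls.
- cup: Loose green plastic cup, 76 mm in diameter, 100 mm high, on the bench to the right of the machine; origin at the centre of its underside.

How it is judged:
By the outcome, as a careful person would: the job done as asked, in the order asked, and still so for the second after the job is handed in, with the robot touching nothing.
It also fails if it takes over 58 s, if anything falls off the work surface, if the arm or the gripper's body presses on something with over 40 N, if the wrist force passes 120 N, or if a joint passes its speed limit or range.

## Robot

A 6-joint arm with a two-finger parallel gripper is mounted at the origin on the work surface. World frame = base frame: x ahead of the robot, y to its left, z up, the work surface at z = 0. Lengths are in m, angles in rad, forces in N, time in s.
With the tool pointing down it reaches from about 0.375 to 0.9 m from the base axis. Payload 3.1 kg.
Tool frame: the origin (TCP) lies at the very end of the fingers, on their centre line; the grasp point (between the pads) lies 19 mm behind it (robot.grip_depth is the distance from the TCP to the grasp point, in m); z points along the fingers, y is the direction in which the jaws open and shut (so a half turn about z gives the same grasp; the last joint's range is limited). The gripper opens to 87 mm and grips with 3 to 60 N. Pads are 19 mm wide; open, the fingers measure 117 mm over their backs; the gripper's body (75 mm by 190 mm) begins 51 mm behind the grasp point.
Start: joints at [-1.44, 0.527, 1.433, -0, 1.181, -0.178], TCP at [0.191, -0.595, 0.223] pointing down, gripper open.
Joint ranges: [-3.08, 3.08], [-0.75, 2.2], [0.22, 2.44], [-1.43, 4.57], [0, 2.65], [-2.85, 2.85]. Speed limits (rad/s): [2.79, 2.79, 3.14, 3.14, 3.14, 3.14].

## Interface

Orientations are given as a unit quaternion [x, y, z, w].
In Python, from rig import robot gives the robot as it stands.
- The arm moves only by the tool drive_tool, never from a script. Its argument "series" is a list of rows, each a list of 7 numbers: the shift along the tool's x, y, z in m, then the turn, a rotation vector about the tool's x, y, z in degrees, then the opening, from 0 (shut) to 1 (fully open). A call has 1 to 5 rows; each row shifts and turns the commanded pose from where the row before left it, along the tool's axes as they then stand; what a row does not reach is not made up. A row lasts 1/8 s, in which the tool goes at most 62.5 mm and 10.7 degrees, less where a joint would pass 70% of its speed; a pose out of reach is approached as far as the arm can. A call is refused whole if a number of a shift passes 0.0625 or a number of a turn 10.7, either way. A call with a gripper value outside its range is refused whole. The fingers move at their own pace and stop on an object; "squeeze" is the grip in N (left out, the last holds). Time passes only in rows, so rows that do not move let the fingers close. It gives the time, the measured TCP pose, the force and the opening at its end, in the units of the state.
- robot.get_obs(): the state, without advancing time (a new reading comes with each control period).
- robot.camera(name): name is "side" or "top" or "wrist"; returns (picture, depth): 420x560x3 uint8, blue, green, red; 420x560 float32, m along the optical axis (not along the pixel's ray), 0 where there is no reading.
- robot.camera_model(name): a dict with "fx", "fy", "cx", "cy" (pixels), "R" (3x3) and "t" (3): a world point X has camera coordinates R X + t. Camera axes: x right, y down, z forward; pixel columns grow to the right and rows downward; lengths in m; the calibration is good to about 2 mm. The wrist camera is an equidistant fisheye: a pixel r from the principal point sees the ray r / f radians off the axis. A picture is of the moment at which its call begins: read the wrist's pose just before it. camera_model takes no time and is no camera call; for the wrist camera it gives the pose at the moment of the call.
- robot.hand_in(): hands the job in, once; it reports no verdict.
The state is a dict: "time": time; "q": joint angles; "joint_velocities": joint speeds; "joint_torque": joint torques, N m; "position": TCP position; "tool_rot": TCP orientation; "ft_force": force on the tool from outside, world axes, zero at the start; "moment": the same for the moment, N m; "grip_width": finger opening in m.
Only numpy, scipy, OpenCV 4.12 (cv2) and the standard library are available. Lean on these libraries where they do the work, as an engineer would, in place of code of your own. Each camera call takes 0.05 s, during which the arm holds its last target. There are 200 camera calls.

## Working session

There is one attempt and no reset: what is moved stays moved. The work goes in short steps, Python scripts to look and compute and a tool call to move; the robot and the scene stay as the last step left them, time stands still between calls to the robot, and variables do not carry over. Pictures are saved under pics/ and viewed, about 8 in all and at most 12, crops included, and the job is handed in when it is done.

Besides the shell and the picture viewer there is one more tool, called after "Emit:" as a command line: name --pt "numbers of a row" for each row, then --argument value for the rest. drive_tool: Moves the arm, as the interface text tells. Its arguments: {"type":"object","properties":{"series":{"type":"array"},"squeeze":{"type":"number"}},"required":["series"]}

```bash
ls; mkdir -p pics; python3 - <<'E'
from rig import robot
import cv2,numpy as np
o=robot.get_obs();print(o)
ims=[]
for n in("side","top"):
    p,d=robot.camera(n);m=robot.camera_model(n);cv2.imwrite(f"pics/{n}0.png",p);np.save(f"pics/{n}0.npy",d)
    print(n,{k:np.round(v,3).tolist() for k,v in m.items()}, 'C',-np.array(m["R"]).T@m["t"])
E
```

```text
pics
{'time': 0.0, 'q': array([-1.43948897e+00,  5.28449104e-01,  1.43390267e+00,  1.58576380e-06,
        1.18138508e+00, -1.78497050e-01]), 'joint_velocities': array([-5.35514128e-04, -5.66112633e-05,  1.77424205e-03, -6.83467484e-05,
        1.41655828e-03,  1.51963403e-03]), 'joint_torque': array([-1.22640788e-03, -4.40045822e+01, -1.76595390e+01,  6.31626975e-02,
        5.81901788e-02, -1.58884841e-04]), 'position': array([ 0.19047839, -0.59450098,  0.221582  ]), 'tool_rot': array([ 9.88026103e-01,  1.54283086e-01,  2.60267220e-05, -1.07178596e-03]), 'ft_force': array([ 0.28393985, -0.24618765,  0.18633997]), 'moment': array([-0.01261162, -0.02336509,  0.06610074]), 'grip_width': 0.08682353236016165}
side {'fx': 435.633, 'fy': 435.633, 'cx': 289.708, 'cy': 209.498, 'R': [[-0.695, 0.719, 0.007], [0.504, 0.494, -0.709], [-0.513, -0.489, -0.706]], 't': [0.342, -0.179, 1.263]} C [0.97616236 0.45981449 0.76202242]
top {'fx': 423.309, 'fy': 423.309, 'cx': 277.241, 'cy': 211.632, 'R': [[0.029, -1.0, -0.007], [-0.985, -0.028, -0.169], [0.169, 0.012, -0.986]], 't': [0.019, 0.567, 0.805]} C [0.42196477 0.02531898 0.88930312]
```

View pics/side0.png

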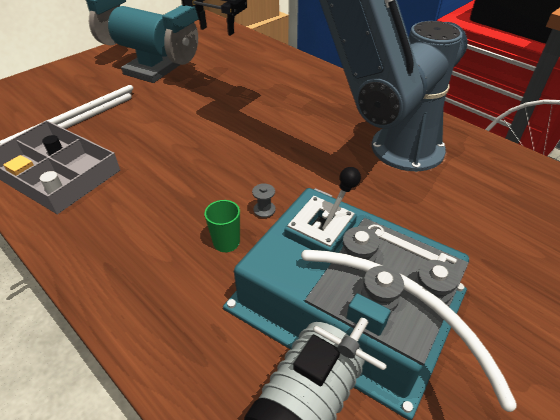

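View pics/top0.png

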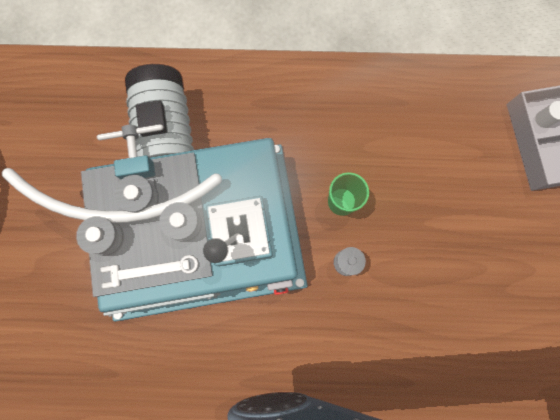

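The side view has the knob at about (349,179) and the gate plate near (322,220). In the top view the knob is at (215,250) and the plate at (238,232). The hub and cup are to the right of the machine. Next I measure these points.

```bash
cat > h.py <<'E'
import cv2,numpy as np
from rig import robot
def ray(n,u,v):
    m=robot.camera_model(n);R=np.array(m["R"]);C=-R.T@m["t"]
    d=R.T@np.array([(u-m["cx"])/m["fx"],(v-m["cy"])/m["fy"],1]);return C,d/np.linalg.norm(d)
def plane(n,u,v,z):
    C,d=ray(n,u,v);return C+d*(z-C[2])/d[2]
def tri(a,b):
    (C1,d1),(C2,d2)=ray(*a),ray(*b)
    s=np.linalg.lstsq(np.c_[d1,-d2],C2-C1,rcond=None)[0]
    p,q=C1+s[0]*d1,C2+s[1]*d2;return (p+q)/2,np.linalg.norm(p-q)
def blob(mask,u,v,r):
    w=np.zeros_like(mask);cv2.circle(w,(u,v),r,255,-1)
    cs,_=cv2.findContours(mask&w,cv2.RETR_EXTERNAL,cv2.CHAIN_APPROX_NONE);return max(cs,key=cv2.contourArea)
def knob(n,p,u,v,r=22):
    c=blob(cv2.inRange(p,(0,0,0),(45,45,45)),u,v,r);return cv2.minEnclosingCircle(c)
E
python3 - <<'E'
from h import *
np.set_printoptions(precision=4,suppress=True)
T=cv2.imread("pics/top0.png");S=cv2.imread("pics/side0.png")
kt=knob("top",T,215,250);ks=knob("side",S,349,179);print(kt,ks)
K,e=tri(("top",*kt[0]),("side",*ks[0]));print("knob",K,e)
for n,I,u,v in(("top",T,238,232),("side",S,322,220)):
    m=cv2.inRange(I,(150,150,150),(255,255,255))
    if n=="side": cv2.circle(m,(349,179),16,0,-1)
    c=blob(cv2.morphologyEx(m,cv2.MORPH_OPEN,np.ones((3,3))),u,v,48)
    P=np.array([plane(n,*q[0],0.16)[:2] for q in c],np.float32)
    print(n,cv2.boundingRect(c),cv2.minAreaRect(P))
m=cv2.inRange(T,(60,50,0),(140,130,70))
c=max(cv2.findContours(m,0,2)[0],key=cv2.contourArea);print(cv2.boundingRect(c))
for u,v,z in((278,149,0.01),(299,283,0.01),(118,315,0.01)):print("foot",plane("top",u,v,z))
print("hub",plane("top",350,257,.078),"cup",plane("top",349,190,.1))
for (a,b) in (((205,202),(270,198)),((212,266),(270,256))):pass
for q in((212,206),(258,203),(264,255)):print("screw",plane("top",*q,.16))
cv2.imwrite("pics/crop.png",cv2.hconcat([cv2.resize(T[180:290,180:290],(400,400)),cv2.resize(S[150:260,275:385],(400,400))]))
E
```

```text
Traceback (most recent call last):
  File "h.py", line 16, in knob
    c=blob(cv2.inRange(p,(0,0,0),(45,45,45)),u,v,r);return cv2.minEnclosingCircle(c)
  File "h.py", line 14, in blob
    cs,_=cv2.findContours(mask&w,cv2.RETR_EXTERNAL,cv2.CHAIN_APPROX_NONE);return max(cs,key=cv2.contourArea)
                                                                                 ~~~^^^^^^^^^^^^^^^^^^^^^^^^
ValueError: max() iterable argument is empty
```

```bash
python3 - <<'E'
from h import *
T=cv2.imread("pics/top0.png");S=cv2.imread("pics/side0.png")
print(T.shape,T[250,205:226:3].tolist(),S[179,340:360:3].tolist())
cv2.imwrite("pics/crop.png",cv2.hconcat([cv2.resize(T[180:290,180:290],(400,400)),cv2.resize(S[150:260,275:385],(400,400))]))
m=cv2.inRange(T,(0,0,0),(45,45,45));print(m[235:265,200:230].sum(),type(m),m.dtype)
E
```

```text
(420, 560, 3) [[95, 96, 97], [97, 98, 100], [116, 118, 120], [121, 123, 124], [105, 105, 108], [94, 97, 98], [85, 88, 90]] [[13, 15, 19], [17, 15, 16], [19, 18, 19], [23, 22, 24], [26, 25, 27], [22, 21, 23], [19, 19, 21]]
0 <class 'numpy.ndarray'> uint8
```

View pics/crop.png

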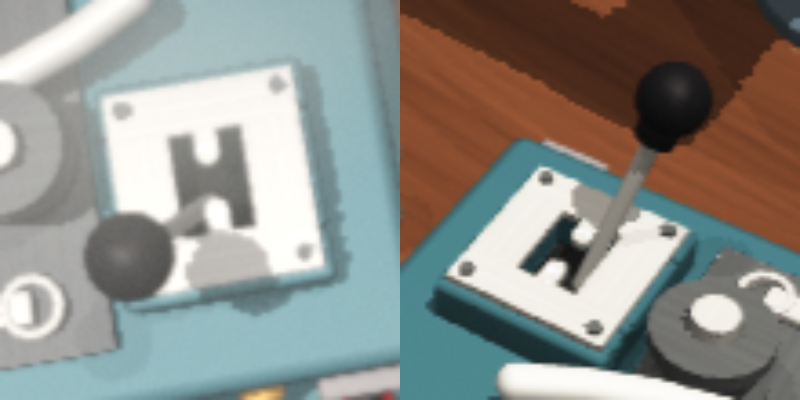

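The top picture is hazy, but its crop is clear. The knob leans to the near left, which is second. I use the knob, screw and cut-out pixels read from the crop.

```bash
python3 - <<'E'
from h import *
np.set_printoptions(precision=4,suppress=True)
t=lambda x,y:(180+(x+.5)/3.636-.5,180+(y+.5)/3.636-.5)
s=lambda x,y:(275+(x-400+.5)/3.636-.5,150+(y+.5)/3.636-.5)
K,e=tri(("top",*t(130,256)),("side",*s(674,100)));print("knob",K,e)
P=[plane("top",*t(*q),.16) for q in((123,110),(278,84),(305,251))];print("top FL,FR,NR",np.array(P),"centre",(P[0]+P[2])/2)
d=P[1]-P[2];print("yaw x",np.degrees(np.arctan2(d[1],d[0])),"yaw y",np.degrees(np.arctan2(*((P[0]-P[1])[[1,0]])))-90)
Q=[plane("side",*s(*q),.16) for q in((546,177),(668,230),(594,327),(466,269))];print("side",np.array(Q),"centre",np.mean(Q,0))
for q in((0,1,2,3),):
    for i in range(4): d=Q[(i+1)%4]-Q[i];print(np.degrees(np.arctan2(d[1],d[0])),np.linalg.norm(d))
print("hub",plane("top",350,257,.078),"cup",plane("top",349,190,.1))
D=np.load("pics/top0.npy");print("depth",D[250,215],D[215,222])
E
```

```text
knob [0.4694 0.1251 0.2506] 0.0015361296697832018
top FL,FR,NR [[0.5468 0.1457 0.16  ]
 [0.5616 0.0715 0.16  ]
 [0.4814 0.0557 0.16  ]] centre [0.5141 0.1007 0.16  ]
yaw x 11.16557016573574 yaw y 11.300952865130967
side [[0.4802 0.0566 0.16  ]
 [0.4653 0.1307 0.16  ]
 [0.5455 0.1471 0.16  ]
 [0.5616 0.0733 0.16  ]] centre [0.5132 0.1019 0.16  ]
101.36296545765033 0.07559930917091258
11.56471533749722 0.08185880587777948
-77.66554745409758 0.07560535612125391
-168.43507304789907 0.0831406913128174
hub [ 0.477  -0.1064  0.078 ] cup [ 0.6027 -0.1009  0.1   ]
depth 0.6176039 0.73832524
```

Gate centre is about (0.514, 0.101) with yaw 11.4°. The knob in the machine frame is about (-39, +32, z 251), so it sits in second, part way in, which is consistent with the sizes given. I set off with the fingers shut and the tool axes turned to match the machine.

Emit:
drive_tool --pt "0.04 -0.045 -0.012 0 0 1.27 0" --pt "0.04 -0.045 -0.012 0 0 1.27 0" --pt "0.04 -0.045 -0.012 0 0 1.27 0" --pt "0.04 -0.045 -0.012 0 0 1.27 0" --pt "0.04 -0.045 -0.012 0 0 1.27 0"

```text
time: 0.72
position: [0.3249, -0.3238, 0.2827]
tool_rot: [0.995, 0.099, 0.0, -0.0]
ft_force: [1.3, -0.4, -0.4]
grip_width: 0.045
```

Emit:
drive_tool --pt "0.03 -0.05 0 0 0 0 0" --pt "0.03 -0.05 0 0 0 0 0" --pt "0.03 -0.05 0 0 0 0 0" --pt "0.03 -0.05 0 0 0 0 0" --pt "0.03 -0.05 0 0 0 0 0"

```text
time: 1.35
position: [0.4223, -0.0492, 0.2825]
tool_rot: [0.995, 0.099, 0.0, 0.0]
ft_force: [1.3, -0.4, -0.1]
grip_width: 0.0019
```

```bash
cat >> h.py <<'E'
G=np.array([.5137,.1013]);Y=np.radians(11.4)
def mach(p):
    d=np.array(p[:2])-G;c,s=np.cos(Y),np.sin(Y);return np.round([1e3*(c*d[0]+s*d[1]),1e3*(c*d[1]-s*d[0]),1e3*p[2]],1)
def st():
    from scipy.spatial.transform import Rotation as Ro
    o=robot.get_obs();R=Ro.from_quat(o["tool_rot"]).as_matrix()
    print("t",round(o["time"],2),"mach",mach(o["position"]),"yaw",round(float(np.degrees(np.arctan2(R[1,0],R[0,0]))),2),"zax",R[:,2].round(3),"F",o["ft_force"].round(1),"w",round(float(o["grip_width"]),4))
E
python3 -c "
from h import *
st()"
```

```text
t 1.35 mach [-119.3 -129.4  282.5] yaw 11.38 zax [ 0. -0. -1.] F [ 1.3 -0.4 -0.1] w 0.0019
```

Emit:
drive_tool --pt "0.006 -0.04 0.009 0 0 0 0" --pt "0.006 -0.04 0.009 0 0 0 0" --pt "0.006 -0.04 0.009 0 0 0 0" --pt "0.006 -0.041 0.009 0 0 0 0" --pt "0 0 0.008 0 0 0 0"

```text
time: 1.98
position: [0.4128, 0.1136, 0.238]
tool_rot: [0.995, 0.102, -0.001, -0.0]
ft_force: [0.2, 0.1, -0.2]
grip_width: 0.0005
```

Emit:
drive_tool --pt "0 0 0 0 0 0 0"

```text
time: 2.1
position: [0.4132, 0.1112, 0.2379]
tool_rot: [0.995, 0.1, -0.001, 0.0]
ft_force: [-0.9, -0.0, 0.1]
grip_width: 0.0006
```

```bash
python3 - <<'E'
from h import *
st()
p,_=robot.camera("wrist");q,_=robot.camera("side")
cv2.imwrite("pics/c1.png",cv2.hconcat([cv2.resize(p,(400,300)),cv2.resize(q[130:280,255:455],(400,300),interpolation=cv2.INTER_CUBIC)]))
E
```

```text
t 2.1 mach [-96.6  29.6 237.9] yaw 11.44 zax [-0.002 -0.001 -1.   ] F [-0.9 -0.   0.1] w 0.0006
```

View pics/c1.png

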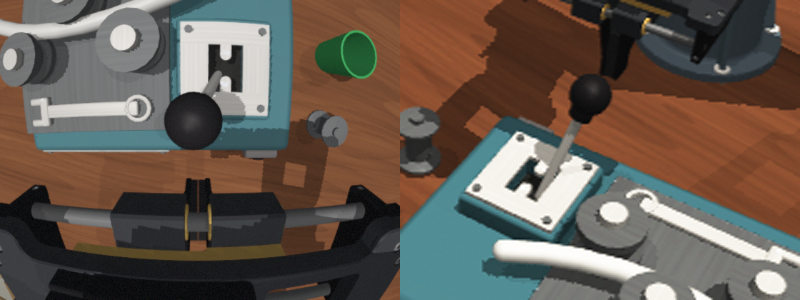

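The wrist view (left half) shows the shut fingers at (198,210) lined up behind the ball at (193,120), which is still in second. Next I push forward in steps.

Emit:
drive_tool --pt "0.01 0 0 0 0 0 0" --pt "0.01 0 0 0 0 0 0" --pt "0.01 0 0 0 0 0 0" --pt "0.01 0 0 0 0 0 0" --pt "0.008 0 0 0 0 0 0"

```text
time: 2.82
position: [0.459, 0.1212, 0.2382]
tool_rot: [0.995, 0.099, -0.003, -0.0]
ft_force: [-5.1, 0.2, 4.3]
grip_width: 0.0003
```

Emit:
drive_tool --pt "0.006 0 0 0 0 0 0" --pt "0.006 0 0 0 0 0 0" --pt "0.004 0 0 0 0 0 0" --pt "0 0 0 0 0 0 0"

```text
time: 3.32
position: [0.4766, 0.1244, 0.2385]
tool_rot: [0.995, 0.099, -0.0, -0.0]
ft_force: [-2.9, 1.1, 3.1]
grip_width: 0.0003
```

```bash
python3 - <<'E'
from h import *
st()
p,_=robot.camera("wrist");q,_=robot.camera("side");t,_=robot.camera("top")
c=knob("side",q,340,185,30);print(c)
print("knob@z.26",mach(plane("side",*c[0],.26)),"@.258",mach(plane("side",*c[0],.258)))
cv2.imwrite("pics/c2.png",cv2.hconcat([cv2.resize(p,(400,300)),cv2.resize(q[130:280,255:455],(400,300),interpolation=cv2.INTER_CUBIC)]))
E
```

```text
t 3.33 mach [-31.8  30.  238.5] yaw 11.4 zax [-0.  0. -1.] F [-2.9  1.1  3.1] w 0.0003
((341.3034973144531, 177.02297973632812), 23.213375091552734)
knob@z.26 [-20.6  23.8 260. ] @.258 [-22.8  22.9 258. ]
```

View pics/c2.png

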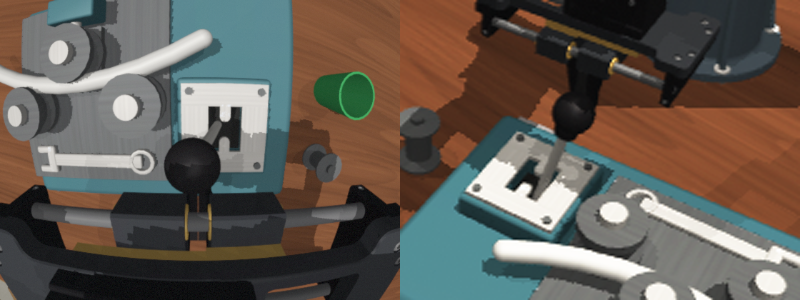

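The ball is in contact and has moved. In the side crop its centre is at about (573,114), which is pixel (341.3,186.8) in the full image.

```bash
python3 - <<'E'
from h import *
for u,v in((341.3,186.8),):
  for z in(.260,.258,.255):print(z,mach(plane("side",u,v,z)))
E
```

```text
0.26 [  2.4  36.  260. ]
0.258 [  0.3  35.1 258. ]
0.255 [ -2.8  33.7 255. ]
```

The lever is in neutral: knob at x about -2, y about +34. Next I back off and go round to the left side of the ball.

Emit:
drive_tool --pt "-0.014 0 0 0 0 0 0" --pt "-0.014 0 0 0 0 0 0" --pt "0 -0.026 0 0 0 0 0" --pt "0 -0.026 0 0 0 0 0" --pt "0 0 0 0 0 0 0"

```text
time: 4.1
position: [0.4381, 0.1702, 0.2387]
tool_rot: [0.995, 0.101, 0.0, 0.0]
ft_force: [0.5, 0.3, 0.0]
grip_width: 0.0003
```

Emit:
drive_tool --pt "0.015 0 0 0 0 0 0" --pt "0.015 0 0 0 0 0 0" --pt "0.015 0 0 0 0 0 0" --pt "0.014 0 0 0 0 0 0" --pt "0 0 0 0 0 0 0"

```text
time: 4.72
position: [0.4981, 0.1812, 0.2383]
tool_rot: [0.995, 0.099, 0.0, 0.0]
ft_force: [-0.3, 0.3, -0.2]
grip_width: 0.0007
```

```bash
python3 - <<'E'
from h import *
st()
p,_=robot.camera("wrist");q,_=robot.camera("side")
cv2.imwrite("pics/c3.png",cv2.hconcat([cv2.resize(p,(400,300)),cv2.resize(q[130:280,255:455],(400,300),interpolation=cv2.INTER_CUBIC)]))
E
```

```text
t 4.72 mach [  0.5  81.4 238.3] yaw 11.38 zax [ 0.001  0.    -1.   ] F [-0.3  0.3 -0.2] w 0.0007
```

View pics/c3.png

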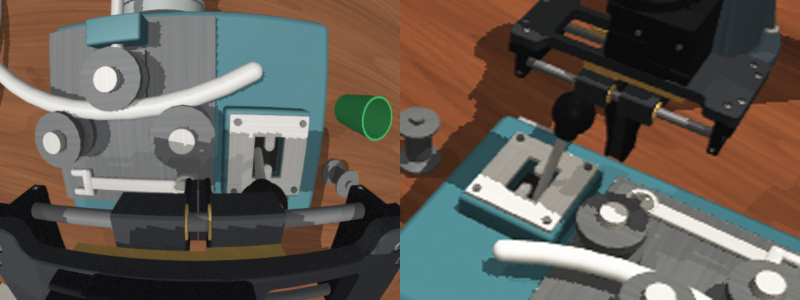

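The fingers are now left of the ball and clear of it, level in x. Next I push to the right.

Emit:
drive_tool --pt "0 0.012 0 0 0 0 0" --pt "0 0.012 0 0 0 0 0" --pt "0 0.012 0 0 0 0 0" --pt "0 0.012 0 0 0 0 0" --pt "0 0.01 0 0 0 0 0"

```text
time: 5.45
position: [0.5087, 0.1246, 0.2399]
tool_rot: [0.995, 0.099, 0.001, -0.001]
ft_force: [-0.3, 3.7, 4.6]
grip_width: 0.0002
```

Emit:
drive_tool --pt "0 0.006 0 0 0 0 0" --pt "0 0.006 0 0 0 0 0" --pt "0 0.004 0 0 0 0 0" --pt "0 0 0 0 0 0 0"

```text
time: 5.95
position: [0.5114, 0.1084, 0.2385]
tool_rot: [0.995, 0.099, 0.0, 0.0]
ft_force: [0.4, 3.2, 2.5]
grip_width: 0.0005
```

```bash
python3 - <<'E'
from h import *
st()
p,_=robot.camera("wrist");q,_=robot.camera("side")
cv2.imwrite("pics/c4.png",cv2.hconcat([cv2.resize(p,(400,300)),cv2.resize(q[130:280,205:405],(400,300),interpolation=cv2.INTER_CUBIC)]))
E
```

```text
t 5.95 mach [ -0.9   7.4 238.5] yaw 11.38 zax [ 0. -0. -1.] F [0.4 3.2 2.5] w 0.0005
```

View pics/c4.png

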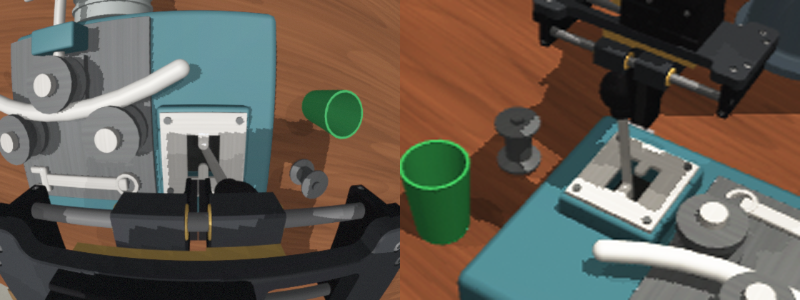

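The ball is moving across with no stop reached yet. I continue in small steps until the force rises.

Emit:
drive_tool --pt "0 0.004 0 0 0 0 0" --pt "0 0.003 0 0 0 0 0" --pt "0 0 0 0 0 0 0"

```text
time: 6.42
position: [0.5124, 0.1017, 0.2381]
tool_rot: [0.995, 0.099, -0.0, -0.0]
ft_force: [-0.6, 3.5, 0.8]
grip_width: 0.0007
```

Emit:
drive_tool --pt "0 0.002 0 0 0 0 0" --pt "0 0 0 0 0 0 0"

```text
time: 6.68
position: [0.5127, 0.0999, 0.2381]
tool_rot: [0.995, 0.099, -0.0, -0.0]
ft_force: [1.5, 2.1, -1.6]
grip_width: 0.0005
```

Emit:
drive_tool --pt "0 0.002 0 0 0 0 0" --pt "0 0 0 0 0 0 0"

```text
time: 6.92
position: [0.5131, 0.0978, 0.2384]
tool_rot: [0.995, 0.099, -0.0, -0.0]
ft_force: [0.8, 2.8, -1.3]
grip_width: 0.0003
```

Emit:
drive_tool --pt "0 0.002 0 0 0 0 0" --pt "0 0 0 0 0 0 0"

```text
time: 7.18
position: [0.5136, 0.0959, 0.2384]
tool_rot: [0.995, 0.099, -0.0, -0.0]
ft_force: [0.5, 2.0, -1.9]
grip_width: 0.0005
```

Emit:
drive_tool --pt "0 0.002 0 0 0 0 0" --pt "0 0 0 0 0 0 0"

```text
time: 7.42
position: [0.5138, 0.0944, 0.2383]
tool_rot: [0.995, 0.099, -0.0, -0.001]
ft_force: [0.0, 6.5, -3.0]
grip_width: 0.0004
```

```bash
python3 - <<'E'
from h import *
st()
q,_=robot.camera("side");t,_=robot.camera("top")
cv2.imwrite("pics/c5.png",cv2.hconcat([cv2.resize(t[180:290,180:290],(400,400)),cv2.resize(q[130:240,270:380],(400,400),interpolation=cv2.INTER_CUBIC)]))
E
```

```text
t 7.42 mach [ -1.2  -6.8 238.3] yaw 11.38 zax [-0.001  0.001 -1.   ] F [ 0.   6.5 -3. ] w 0.0004
```

View pics/c5.png

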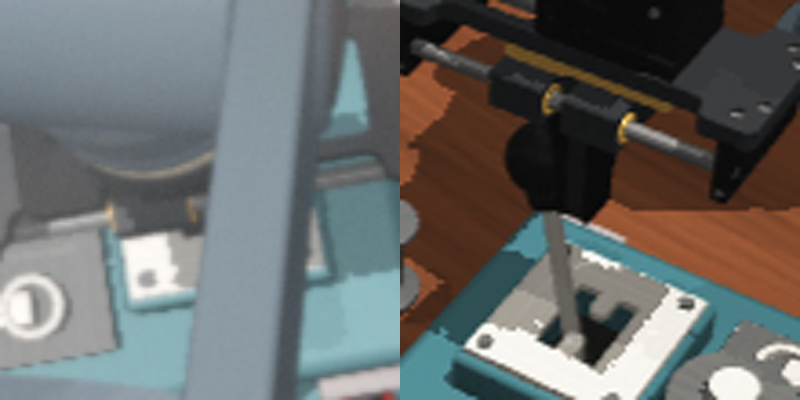

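The force rise to 6.5 N and the rod standing in the right-hand slot show the stop is reached. Next I leave the ball to the left, go back, and come round behind it.

Emit:
drive_tool --pt "0 -0.02 0 0 0 0 0" --pt "0 0 0 0 0 0 0" --pt "-0.03 0 0 0 0 0 0" --pt "-0.03 0 0 0 0 0 0" --pt "0 0 0 0 0 0 0"

```text
time: 8.15
position: [0.4499, 0.1006, 0.2388]
tool_rot: [0.995, 0.099, -0.001, 0.001]
ft_force: [0.3, 0.9, -0.7]
grip_width: 0.001
```

Emit:
drive_tool --pt "0 0.023 0 0 0 0 0" --pt "0 0.024 0 0 0 0 0" --pt "0 0 0 0 0 0 0"

```text
time: 8.52
position: [0.463, 0.0538, 0.2391]
tool_rot: [0.995, 0.098, 0.001, 0.001]
ft_force: [0.4, 0.2, -0.0]
grip_width: 0.0004
```

```bash
python3 - <<'E'
from h import *
st()
for z in (.256,):print("at stop",mach(plane("side",307.8,175.3,z)))
p,_=robot.camera("wrist");q,_=robot.camera("side")
cv2.imwrite("pics/c6.png",cv2.hconcat([cv2.resize(p,(400,300)),cv2.resize(q[130:280,205:405],(400,300),interpolation=cv2.INTER_CUBIC)]))
E
```

```text
t 8.53 mach [-59.1 -36.5 239.1] yaw 11.26 zax [ 0.003 -0.001 -1.   ] F [ 0.4  0.2 -0. ] w 0.0004
at stop [  3.6 -30.5 256. ]
```

View pics/c6.png

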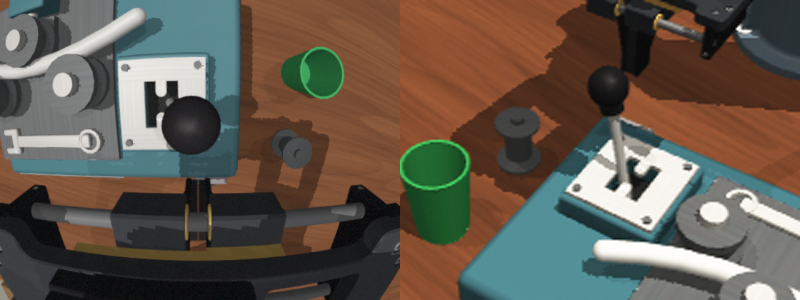

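The lever is in neutral on the right and the fingers are straight behind the ball. Next I push forward into third.

Emit:
drive_tool --pt "0.012 0 0 0 0 0 0" --pt "0.012 0 0 0 0 0 0" --pt "0.012 0 0 0 0 0 0" --pt "0.012 0 0 0 0 0 0" --pt "0.012 0 0 0 0 0 0"

```text
time: 9.25
position: [0.5195, 0.0681, 0.2383]
tool_rot: [0.995, 0.099, -0.001, -0.0]
ft_force: [-3.1, -0.3, 0.1]
grip_width: 0.0007
```

Emit:
drive_tool --pt "0.008 0 0 0 0 0 0" --pt "0.006 0 0 0 0 0 0" --pt "0.003 0 0 0 0 0 0" --pt "0 0 0 0 0 0 0"

```text
time: 9.75
position: [0.536, 0.071, 0.2382]
tool_rot: [0.995, 0.099, -0.0, -0.0]
ft_force: [-3.5, 0.5, -2.6]
grip_width: 0.0004
```

Emit:
drive_tool --pt "0.003 0 0 0 0 0 0" --pt "0 0 0 0 0 0 0"

```text
time: 10.0
position: [0.5393, 0.0715, 0.2386]
tool_rot: [0.995, 0.099, 0.0, 0.0]
ft_force: [-3.8, 0.9, -3.1]
grip_width: 0.0002
```

```bash
python3 -c "
from h import *
st()"
```

```text
t 10.0 mach [ 19.2 -34.3 238.6] yaw 11.4 zax [ 0. -0. -1.] F [-3.8  0.9 -3.1] w 0.0002
```

Emit:
drive_tool --pt "0.003 0 0 0 0 0 0" --pt "0 0 0 0 0 0 0"

```text
time: 10.25
position: [0.5424, 0.0721, 0.2386]
tool_rot: [0.995, 0.099, 0.0, 0.0]
ft_force: [-5.2, -0.5, -3.1]
grip_width: 0.0004
```

Emit:
drive_tool --pt "0.002 0 0 0 0 0 0" --pt "0 0 0 0 0 0 0"

```text
time: 10.5
position: [0.5435, 0.0724, 0.2384]
tool_rot: [0.995, 0.099, -0.001, 0.0]
ft_force: [-5.4, -0.5, -2.4]
grip_width: 0.0003
```

Emit:
drive_tool --pt "0.002 0 0 0 0 0 0" --pt "0 0 0 0 0 0 0"

```text
time: 10.75
position: [0.5446, 0.0727, 0.2381]
tool_rot: [0.995, 0.099, -0.002, 0.0]
ft_force: [-6.2, -0.7, -3.1]
grip_width: 0.0007
```

Emit:
drive_tool --pt "0.003 0 0 0 0 0 0" --pt "0 0 0 0 0 0 0"

```text
time: 11.0
position: [0.5463, 0.0732, 0.2377]
tool_rot: [0.995, 0.1, -0.003, 0.0]
ft_force: [-8.2, -1.2, -2.2]
grip_width: 0.0006
```

Emit:
drive_tool --pt "0.003 0 0 0 0 0 0" --pt "0 0 0 0 0 0 0"

```text
time: 11.25
position: [0.5479, 0.0737, 0.2373]
tool_rot: [0.995, 0.1, -0.005, 0.0]
ft_force: [-11.0, -2.3, -2.4]
grip_width: 0.0009
```

Emit:
drive_tool --pt "0.003 0 0 0 0 0 0" --pt "0 0 0 0 0 0 0"

```text
time: 11.5
position: [0.5496, 0.0742, 0.2369]
tool_rot: [0.995, 0.1, -0.007, 0.0]
ft_force: [-11.9, -1.4, -2.3]
grip_width: 0.0006
```

```bash
python3 -c "
from h import *
st()"
```

```text
t 11.5 mach [ 29.8 -33.7 236.9] yaw 11.46 zax [-0.013 -0.001 -1.   ] F [-11.9  -1.4  -2.3] w 0.0006
```

The force rises steadily and the tool is only flexing, so the lever is at its stop: expected finger x about 21.5, reached about 22 to 23. I withdraw and look.

Emit:
drive_tool --pt "-0.02 0 0 0 0 0 0" --pt "-0.03 0 0 0 0 0 0" --pt "-0.03 0 0 0 0 0 0" --pt "-0.03 0.02 -0.02 0 0 0 0" --pt "-0.02 0.05 -0.03 0 0 0 0"

```text
time: 12.12
position: [0.4425, -0.02, 0.2902]
tool_rot: [0.995, 0.101, 0.003, 0.001]
ft_force: [1.7, -0.1, 0.1]
grip_width: 0.0002
```

Emit:
drive_tool --pt "0 0.05 0 0 0 0 0" --pt "0 0.05 0 0 0 0 0" --pt "0 0.05 0 0 0 0 0" --pt "-0.02 0.05 0 0 0 0 0" --pt "0 0 0 0 0 0 0"

```text
time: 12.75
position: [0.4637, -0.2256, 0.2903]
tool_rot: [0.995, 0.097, 0.003, 0.004]
ft_force: [0.1, 0.6, 0.5]
grip_width: 0.0004
```

```bash
python3 - <<'E'
from h import *
st()
t,_=robot.camera("top");q,_=robot.camera("side")
cv2.imwrite("pics/c7.png",cv2.hconcat([cv2.resize(t[130:310,80:380],(400,240)),cv2.resize(q[120:270,205:455],(400,240),interpolation=cv2.INTER_CUBIC)]))
c=knob("side",q,320,190,45);print(c)
print("side@.247",mach(plane("side",*c[0],.247)))
E
```

```text
t 12.75 mach [-113.7 -310.6  290.3] yaw 11.08 zax [ 0.007 -0.007 -1.   ] F [0.1 0.6 0.5] w 0.0004
((294.370361328125, 195.74073791503906), 12.215031623840332)
side@.247 [ 53.8 -27.2 247. ]
```

View pics/c7.png

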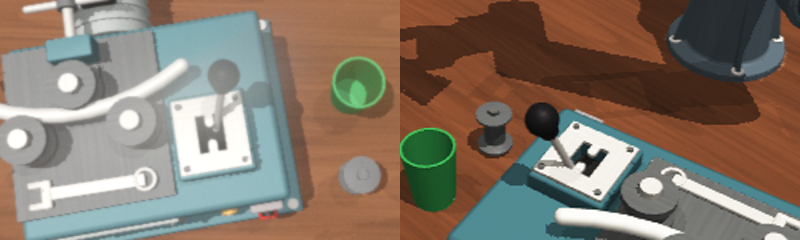

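The ball leans forward and right: top crop (222,77), side crop (543,119). The hub, cup and wrench look undisturbed. I triangulate the knob as a check.

```bash
python3 - <<'E'
from h import *
K,e=tri(("top",246.3,187.5),("side",294.1,194.1));print(mach(K),e)
o=robot.get_obs();print(np.abs(o["joint_velocities"]).max())
E
```

```text
[ 50.2 -29.8 246.7] 0.0003020170594198408
0.0332245064390409
```

Emit:
drive_tool --pt "0 0 0 0 0 0 0" --pt "0 0 0 0 0 0 0"

```text
time: 13.1
position: [0.4617, -0.2187, 0.2889]
tool_rot: [0.995, 0.1, 0.001, 0.0]
ft_force: [-0.0, 1.2, 1.0]
grip_width: 0.0007
```

```bash
python3 -c "
from h import *
st();print(robot.hand_in())"
```

```text
t 13.1 mach [-114.2 -303.4  288.9] yaw 11.5 zax [ 0.001 -0.001 -1.   ] F [-0.   1.2  1. ] w 0.0007
the job is handed in; nothing more can be done
None
```

The lever is in third and I handed the job in at 13.1 s. With closed fingers I pushed the knob forward from second to neutral. I then pushed it across to the right from its left side until it met the stop, and forward until it met the stop in third.

**Final knob position:** the last camera check put it at about (+50, -30, 247) mm in the machine's frame, against the nominal third at (+50, -34, 248). The roughly 4 mm sideways difference is probably measurement error, because the pictures show the rod in the right-hand slot.

**Forces:** the highest measured was about 12 N, against the forward stop.

**Clearance:** the arm finished about 0.3 m from the lever. The hub, cup and wrench looked untouched in the last pictures, though I did not measure their positions again.

**Disagreement:** at neutral one automatic outline of the knob merged with the fingers and gave a wrong position, so I read the pixels from the picture instead.

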